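Hang the weighing indicator on its keyhole studs

ROBOT

A 7-joint arm with a two-finger parallel gripper is mounted at the origin on a cart in front of the work surface, level with it; the furniture and walls round the work are solid. World frame = base frame: x ahead of the robot, y to its left, z up, the work surface at z = 0. Lengths are in m, angles in rad, forces in N, time in s.
With the tool pointing down it reaches from about 0.425 to 0.95 m from the base axis. Payload 4.7 kg.
Tool frame: the origin (TCP) lies midway between the tips of the shut fingers; the grasp point (between the pads) lies behind it (tcp_to_grasp is the z of the grasp point in the tool frame, in m); z points along the fingers, y is the line along which they close (so a half turn about z gives the same grasp; the last joint's range is limited). The gripper opens to 87 mm and grips with 3 to 60 N. Pads are 19 mm wide; open, the fingers measure 117 mm over their backs; the gripper's body (75 mm by 190 mm) begins 51 mm behind the grasp point.
Start: joints at [-1.35, 0.469, -0.049, 1.532, 0.024, 1.141, -0.082], TCP at [0.167, 0.654, 0.223] pointing down, gripper open.
Joint ranges: [-2.59, 2.59], [-0.33, 1.99], [-1.39, 1.29], [0.1, 2.45], [-1.04, 4.18], [0.21, 1.99], [-2.66, 2.66]. Speed limits (rad/s): [2.57, 2.57, 3.14, 3.14, 3.14, 3.14, 3.14].

INTERFACE

Orientations are given as [roll, pitch, yaw] about the fixed x, y, z axes, in that order (R = Rz(yaw) Ry(pitch) Rx(roll)).
In Python, from rig import * gives the robot as it stands. The module is installed in compiled form; this text tells all that it offers.
- The arm moves only by the shell command python3 -m crank 'ROWS' [FORCE]. ROWS is JSON, a list that holds one entry, the list of rows, each a list of 7 numbers: the shift along the world's x, y, z in units of 30 mm (1.0 is 30 mm), then the turn, a rotation vector about the world's x, y, z in units of 5 degrees (1.0 is 5 degrees), then the opening, from 0 (shut) to 1 (fully open). In form: [[[tx, ty, tz, rx, ry, rz, jaw], ...]]. A call has 1 to 12 rows; each row shifts and turns the commanded pose from where the row before left it; what a row does not reach is not made up. A row lasts 1/8 s, in which the tool goes at most 62.5 mm and 10.7 degrees, less where a joint would pass 70% of its speed; a pose out of reach is approached as far as the arm can. A call is refused whole if a number of a shift passes 1 or a number of a turn 1, either way. A call with a gripper value outside its range is refused whole. The fingers move at their own pace and stop on an object; FORCE is the grip in N (left out, the last holds). Time passes only in rows, so rows that do not move let the fingers close. It gives the time, the measured TCP pose, the force, the opening and the grip force at its end, in the units of the state.
- sense(): the state, without advancing time (a new reading comes with each control period).
- camera(name): name is "scene" or "top"; returns (picture, depth): 420x560x3 uint8, red, green, blue; 420x560 float32, m along the optical axis (not along the pixel's ray), 0 where there is no reading.
- camera_info(name): a dict with "fx", "fy", "cx", "cy" (pixels), "R" (3x3) and "t" (3): a world point X has camera coordinates R X + t. Camera axes: x right, y down, z forward; pixel columns grow to the right and rows downward; lengths in m; the calibration is good to about 2 mm. A picture is of the moment at which its call begins. camera_info takes no time and is no camera call.
- close_job(): hands the job in; it is judged then, once.
Trained networks look in the newest picture that a camera, given by its name, has taken for a name from the list of things; names that differ only in an ending like _2 or _b are one class to them, and where a whole thing is asked for, a point or a joint stands for the part that bears it (a point fixed in the world has none). Each returns a list of dicts, best first, with "p" (0 to 1); they miss things now and then, are a little off and sometimes report something else, mostly with a low value. They report only what shows in the picture. A call takes as long as a camera call.
- boxes_of(target, camera): "bbox" ([left, top, width, height] in pixels, round what is visible of it).
- spot_point(target, camera): "pixel" ([row, column] in pixels: a listed point, or the origin of a listed thing).
The state is a dict: "time_s": time; "joints": joint angles; "qvel": joint speeds; "effort": joint torques, N m; "eef_pos": TCP position; "tool_rot": TCP orientation; "contact_force": force on the tool from outside, world axes, zero at the start; "torque": the same for the moment, N m; "grip_width": finger opening in m; "finger_force": force on a finger pad.
Only numpy, scipy, OpenCV 4.12 (cv2) and the standard library are available. Lean on these libraries where they do the work, as an engineer would, in place of code of your own. Each camera call takes 0.05 s, during which the arm holds its last target. There are 200 camera calls.

TASK

The repaired weighing indicator goes back on the test column: pick it up, press the large ends of its two keyholes over the stud heads against the sprung pin, then slide it down until it is fully home and the pin snaps out to lock it. The height of the studs has not been measured, so feel for them gently: the forces between indicator and column must stay below 30 N in all. Keep the indicator upright, leave the other things on the bench alone, and let go when it hangs locked.

Things in the scene. Friction and masses are not known exactly. Their poses are not given: they have to be found in the camera images.
- indicator: Weighing indicator: beige hollow box, 60 wide (y), 50 deep (x), 90 tall (z) mm, 0.28 to 0.46 kg, standing on the bench; display window and keys on its front (-x), steel back plate 3 mm thick on its back (+x). Origin: centre of its underside, z up. Hold it by its two smooth sides, 60 mm apart, near the top.
- keyholes (a point): On the rear surface of the indicator's back plate (25 mm behind its origin, 40 mm up), midway between the large ends of the two upright keyholes, which lie 18 mm to either side (y) at this height. Large end 16 mm across; from it a slot 8 mm wide runs up and ends 17 mm above this point, so the slide down is 14 mm. The plate is solid below.
- lock_hole (a point): Centre of the 11 mm square hole for the lock pin, on the same surface, 14 mm straight above point keyholes, between the two slots.
- test_column: Test column, fixed: dark base plate 150 x 150 mm (top 15 mm up), upright 30 mm aluminium profile to 184 mm, and in front of it (-x) a steel carriage plate 70 wide and 80 tall with two headed studs and a lock pin. Origin: centre of the underside, z up, -x is the front. The carriage is clamped 6 to 40 mm below its top stop; how far is not measured.
- dock_top (a point): Fixed on the column in the plane of the carriage's front face, 25 mm before its axis, 150 mm up: where the mid point of the studs would be at the carriage's top stop; truly it is 6 to 40 mm straight below. Studs stand out to -x, 18 mm to either side (y): shank 6 mm thick, 5 mm long, then a bevelled head 12 mm across, 4 mm thick (face 9 mm off the carriage). Axes as the column's.
- lock_pin (a joint): Sprung pin, 8 mm thick, on the carriage midway between the studs, nose 6 mm off the carriage. In m: 0 = fully out, grows when pushed in (2 N at first), 0.006 (7 N) with the back plate flat on the carriage. The plate must be within 2 mm of the carriage to slide behind the heads. The pin rubs on it, and snaps out to 0 in the lock hole at the end of the slide.
- pliers_green: Bystander: pliers with green handles, 166 mm long, lying flat. Origin: centre of the underside.
- driver_small: Bystander: thin screwdriver, blue handle, 127 mm long, lying flat. Origin: centre of the underside.
- flux_tin: Bystander: flat yellow round tin, 54 mm across, 20 mm high. Origin: centre of the underside.
- load_cell_2: Bystander: bare aluminium load cell bar, 75 mm long, 16 mm wide, lying flat. Origin: centre of the underside.

How it is judged:
By the outcome, as a careful person would: the job done as asked, in the order asked, and still so for the second after the job is handed in, with the robot touching nothing.
It also fails if it takes over 72 s, if anything falls off the work surface, if the arm or the gripper's body presses on something with over 40 N, if the wrist force passes 120 N, or if a joint passes its speed limit or range.

## Working session

There is one attempt and no reset: what is moved stays moved. The work goes in short steps, Python scripts to look and compute and a shell command to move; the robot and the scene stay as the last step left them, time stands still between calls to the robot, and variables do not carry over. Pictures are saved under pics/ and viewed, at most 10 in all, crops included, and the job is handed in when it is done.

```bash
mkdir -p pics
cat > h.py <<'E'
from rig import *
import numpy as np, cv2
def unproj(cam,dep,r,c,w=2):
    i=camera_info(cam); p=dep[int(r)-w:int(r)+w+1,int(c)-w:int(c)+w+1]; p=p[p>0]
    z=np.median(p) if p.size else np.nan
    X=np.array([(c-i['cx'])/i['fx']*z,(r-i['cy'])/i['fy']*z,z])
    return np.array(i['R']).T@(X-np.array(i['t']))
def cloud(cam,dep):
    i=camera_info(cam); v,u=np.mgrid[:dep.shape[0],:dep.shape[1]]
    X=np.stack([(u-i['cx'])/i['fx']*dep,(v-i['cy'])/i['fy']*dep,dep],-1)-np.array(i['t'])
    P=X@np.array(i['R']); P[dep<=0]=np.nan; return P
E
python3 - <<'E'
from h import *
np.set_printoptions(precision=4,suppress=True)
s=sense(); print({k:s[k] for k in('time_s','eef_pos','tool_rot','grip_width','contact_force')})
try: print(tcp_to_grasp)
except Exception as e: print(e, [k for k in s])
ims=[]
for c in('scene','top'):
    im,d=camera(c); np.savez(f'{c}0.npz',im=im,d=d); cv2.imwrite(f'pics/{c}0.png',im[:,:,::-1])
    i=camera_info(c); print(c,-np.array(i['R']).T@np.array(i['t']),i['R'],i['fx'])
    for t in('indicator','test_column'):
        print(t,boxes_of(t,c)[:2])
    for t in('indicator','keyholes','dock_top','test_column'):
        for o in spot_point(t,c)[:1]: print(t,o,unproj(c,d,*o['pixel']))
E
```

```text
{'time_s': 0.0, 'eef_pos': array([0.1667, 0.6535, 0.2215]), 'tool_rot': array([-3.1397,  0.0001,  2.8919]), 'grip_width': 0.08736195061003608, 'contact_force': array([-0.2341,  0.7052,  0.0941])}
-0.0187
scene [ 0.0903 -0.6996  0.6313] [[ 0.8595 -0.5111  0.0041]
 [-0.2523 -0.4313 -0.8662]
 [ 0.4445  0.7435 -0.4996]] 411.0427949648512
indicator [{'bbox': [203.2, 178.1, 33.4, 39.6], 'p': 0.84}]
test_column [{'bbox': [329.8, 222.8, 68.2, 99.3], 'p': 0.86}]
keyholes {'pixel': [198.5, 224.9], 'p': 0.96} [0.4624 0.2599 0.0591]
dock_top {'pixel': [238.0, 356.4], 'p': 0.64} [ 0.5604 -0.1894  0.1587]
test_column {'pixel': [292.5, 364.4], 'p': 0.66} [ 0.5841 -0.2074  0.0176]
top [0.3748 0.0626 1.553 ] [[ 0.0215 -0.9998  0.0018]
 [-0.9935 -0.0215 -0.1114]
 [ 0.1114  0.0006 -0.9938]] 496.6066076204423
indicator [{'bbox': [184.9, 224.1, 32.1, 18.9], 'p': 0.65}]
test_column [{'bbox': [325.7, 165.8, 68.5, 64.0], 'p': 0.66}]
indicator {'pixel': [236.6, 201.2], 'p': 0.56} [0.4532 0.2872 0.0898]
keyholes {'pixel': [225.8, 202.7], 'p': 0.82} [0.4851 0.2839 0.0907]
dock_top {'pixel': [199.8, 365.7], 'p': 0.78} [ 0.5634 -0.1846  0.161 ]
test_column {'pixel': [195.5, 356.3], 'p': 0.75} [ 0.5778 -0.1609  0.1421]
```

Run:
```python
from h import *
a=np.load('scene0.npz')['im'];b=np.load('top0.npz')['im']
A=cv2.resize(a[150:350,180:420],None,fx=2.5,fy=2.5,interpolation=cv2.INTER_CUBIC)
B=cv2.resize(b[140:280,160:420],None,fx=3,fy=3,interpolation=cv2.INTER_CUBIC)
cv2.imwrite('pics/s0c.png',A[:,:,::-1]);cv2.imwrite('pics/t0c.png',B[:,:,::-1])
np.set_printoptions(precision=4,suppress=True)
def rect(P,m):
    q=(P[m][:,:2]*1000).astype(np.float32); print(len(q),cv2.minAreaRect(q),q.mean(0), np.median(P[m][:,2]))
P=cloud('top',np.load('top0.npz')['d'])
x,y,z=P[...,0],P[...,1],P[...,2]
rect(P,(abs(x-.46)<.08)&(abs(y-.275)<.08)&(z>.075)&(z<.1))
col=(abs(x-.58)<.13)&(abs(y+.19)<.13)
rect(P,col&(z>.175)&(z<.195))
rect(P,col&(z>.01)&(z<.02))
rect(P,col&(z>.02))
print(np.nanmax(z[col]))
P=cloud('scene',np.load('scene0.npz')['d'])
x,y,z=P[...,0],P[...,1],P[...,2]
rect(P,(abs(x-.46)<.08)&(abs(y-.275)<.08)&(z>.083)&(z<.1))
col=(abs(x-.58)<.13)&(abs(y+.19)<.13)
rect(P,col&(z>.18)&(z<.195))
rect(P,col&(z>.01)&(z<.02))
```

```text
369 ((461.546142578125, 292.7296447753906), (52.721622467041016, 61.19103240966797), 19.404945373535156) [461.3488 292.1254] 0.08955193647356299
129 ((582.780517578125, -189.2380828857422), (33.06873321533203, 45.055267333984375), 62.82473373413086) [ 588.132  -191.0639] 0.18406870520057508
1543 ((575.9038696289062, -171.75677490234375), (166.4370574951172, 243.49913024902344), 54.45343780517578) [ 584.049  -186.0956] 0.01507955679610614
12081 ((600.1094970703125, -171.77264404296875), (227.1006317138672, 216.9529266357422), 88.85253143310547) [ 591.8341 -129.5949] 1.1133302218373544
1.1357028263742461
249 ((460.85894775390625, 291.9344177246094), (54.810890197753906, 64.26664733886719), 19.674423217773438) [460.0623 287.8177] 0.09120865997283226
155 ((588.2919311523438, -192.4610137939453), (32.8759651184082, 29.785202026367188), 50.42002487182617) [ 586.3607 -194.0304] 0.18529861397027725
2787 ((568.6600952148438, -177.58572387695312), (151.576416015625, 199.7360076904297), 53.19322204589844) [ 578.4495 -202.6356] 0.016346202427905004
```

View pics/s0c.png

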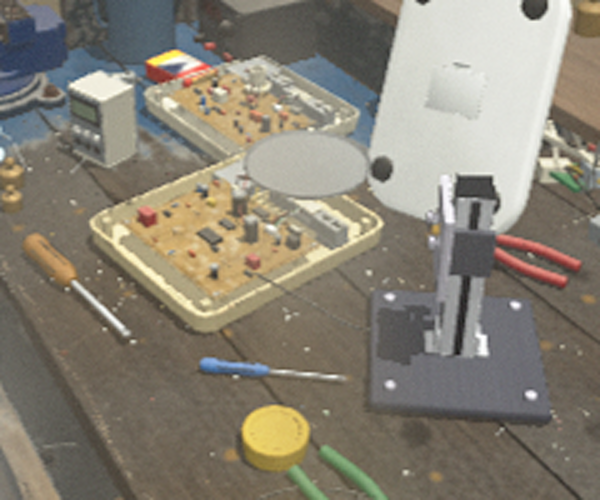

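View pics/t0c.png

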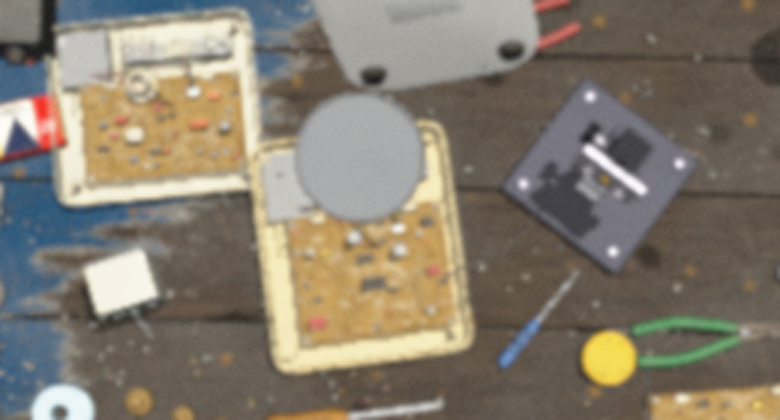

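Scene crop: the indicator stands at left (100,120), display facing left/front. The column is at right (460,280), with its studs on the left side of the carriage (435,230). Top crop: indicator (120,285), column (600,175) turned about -36°; a grey disc sits at (360,155), and its height still needs checking.

Run:
```python
from h import *
np.set_printoptions(precision=4,suppress=True)
a=np.load('scene0.npz');b=np.load('top0.npz')
print('disc top',unproj('top',b['d'],192,280),'disc scene',unproj('scene',a['d'],216,302))
P=cloud('top',b['d']);Q=cloud('scene',a['d'])
for n,C in(('top',P),('scene',Q)):
    # obstacles higher than .12 near path
    x,y,z=[C[...,k] for k in range(3)]
    m=(z>.12)&(x>.3)&(x<.8)&(y>-.4)&(y<.45)&(z<1.0)
    g={}
    for p in C[m]: k=(round(p[0]/.05)*5,round(p[1]/.05)*5); g.setdefault(k,[]).append(p[2])
    print(n,{k:(len(v),round(min(v),2),round(max(v),2)) for k,v in sorted(g.items()) if len(v)>5})
# base plate fit: pixel box in top
m=np.zeros(P.shape[:2],bool); m[160:235,322:396]=1
m&=(P[...,2]>.011)&(P[...,2]<.019)
q=(P[m][:,:2]*1000).astype(np.float32); print('base top',len(q),cv2.minAreaRect(q))
m=np.zeros(Q.shape[:2],bool); m[260:320,325:402]=1
m&=(Q[...,2]>.012)&(Q[...,2]<.021)
q=(Q[m][:,:2]*1000).astype(np.float32); print('base scene',len(q),cv2.minAreaRect(q))
# carriage cloud
c=np.array([.588,-.192]);th=np.radians(-36)
R=np.array([[np.cos(th),-np.sin(th)],[np.sin(th),np.cos(th)]])
for n,C in(('top',P),('scene',Q)):
    L=(C[...,:2]-c)@R; z=C[...,2]
    m=(L[...,0]>-.045)&(L[...,0]<-.015)&(abs(L[...,1])<.05)&(z>.03)&(z<.25)
    if m.any():
        p=np.c_[L[m],z[m]]; print(n,m.sum(),np.percentile(p,[1,5,50,95,99],axis=0)*1000)
for t in('lock_pin',):
    for cam in('scene','top'):
        camera(cam); print(boxes_of(t,cam)[:2],spot_point(t,cam)[:2])
A=cv2.resize(a['im'][215:300,335:395],None,fx=7,fy=7,interpolation=cv2.INTER_CUBIC)
cv2.imwrite('pics/col.png',A[:,:,::-1])
```

```text
disc top [0.5942 0.0578 0.0675] disc scene [0.5921 0.0581 0.0682]
top {(30, 45): (6, np.float64(0.12), np.float64(0.13)), (35, 45): (119, np.float64(0.12), np.float64(0.14)), (40, 45): (91, np.float64(0.12), np.float64(0.14)), (45, 45): (38, np.float64(0.12), np.float64(0.14)), (50, 35): (486, np.float64(0.81), np.float64(0.92)), (50, 40): (2075, np.float64(0.79), np.float64(0.99)), (50, 45): (51, np.float64(0.79), np.float64(0.87)), (55, -20): (111, np.float64(0.12), np.float64(0.19)), (55, -15): (17, np.float64(0.13), np.float64(0.17)), (55, 35): (196, np.float64(0.81), np.float64(0.91)), (55, 40): (797, np.float64(0.79), np.float64(0.98)), (60, -20): (153, np.float64(0.13), np.float64(0.19)), (60, -15): (118, np.float64(0.12), np.float64(0.19)), (70, 0): (467, np.float64(0.12), np.float64(0.8)), (70, 5): (455, np.float64(0.12), np.float64(0.81)), (70, 10): (25, np.float64(0.12), np.float64(0.14)), (75, -10): (158, np.float64(0.12), np.float64(0.21)), (75, -5): (466, np.float64(0.12), np.float64(0.69)), (75, 0): (521, np.float64(0.12), np.float64(0.69)), (75, 5): (678, np.float64(0
[... 2602 characters left out ...]
058594), (175.7669219970703, 208.72767639160156), 67.33314514160156)
base scene 2752 ((610.2280883789062, -184.34130859375), (191.3394317626953, 175.2722625732422), 52.7363395690918)
top 225 [[-33.5247 -31.9593  33.3905]
 [-30.5647 -29.2392  42.2791]
 [-23.9744   2.0866 148.2635]
 [-16.6014  32.6827 173.5453]
 [-15.0498  36.2798 180.967 ]]
scene 375 [[-33.3869 -35.079   34.4283]
 [-31.3667 -34.0434  39.579 ]
 [-22.9871 -17.8709 142.1564]
 [-16.7861  24.7963 171.7208]
 [-15.1692  33.7926 172.7168]]Traceback (most recent call last):
  File "<stdin>", line 30, in <module>
ValueError: it knows: dock_top, driver_small, flux_tin, indicator, keyholes, load_cell, lock_hole, pliers_green, test_column
```

Run:
```python
from h import *
np.set_printoptions(precision=2,suppress=True)
a=np.load('scene0.npz');b=np.load('top0.npz')
def plane(cam,uv,z0):
    i=camera_info(cam);R=np.array(i['R']);o=-R.T@np.array(i['t'])
    d=np.c_[(uv[:,0]-i['cx'])/i['fx'],(uv[:,1]-i['cy'])/i['fy'],np.ones(len(uv))]@R
    return (o+d*((z0-o[2])/d[:,2])[:,None])[:,:2]
def colmask(cam,im,d,box):
    P=cloud(cam,d); z=P[...,2]; r,c,h,w=box
    hsv=cv2.cvtColor(im,cv2.COLOR_RGB2HSV)
    m=np.zeros(z.shape,np.uint8); s=np.s_[r:r+h,c:c+w]
    ok=(z>.009)&(z<.022)&(im[...,2].astype(int)>=im[...,0].astype(int)-2)
    m[s]=ok[s]; m=cv2.morphologyEx(m,cv2.MORPH_OPEN,np.ones((3,3)))
    n,l,st,_=cv2.connectedComponentsWithStats(m); k=1+st[1:,4].argmax(); return (l==k)
for cam,f,box in(('top',b,(155,315,85,90)),('scene',a,(255,320,70,85))):
    m=colmask(cam,f['im'],f['d'],box); v,u=np.nonzero(m)
    q=(plane(cam,np.c_[u,v].astype(float),.015)*1000).astype(np.float32)
    print(cam,len(q),cv2.minAreaRect(q))
Q=cloud('scene',a['d']);P=cloud('top',b['d'])
c=np.array([.588,-.192]);th=np.radians(-36)
R=np.array([[np.cos(th),-np.sin(th)],[np.sin(th),np.cos(th)]])
# vertical-surface point list (scene): heads/plate
L=(Q[...,:2]-c)@R*1000; z=Q[...,2]*1000
for r in range(218,292,2):
    print(r,[(u,int(round(L[r,u,0])),int(round(L[r,u,1])),int(round(z[r,u]))) for u in range(349,364,2) if np.isfinite(z[r,u]) and abs(L[r,u,0])<60 and abs(L[r,u,1])<60 and z[r,u]>25])
A=cv2.resize(a['im'][215:300,335:395],None,fx=7,fy=7,interpolation=cv2.INTER_CUBIC)
cv2.imwrite('pics/col.png',A[:,:,::-1])
```

```text
top 1453 ((588.5438232421875, -190.98471069335938), (147.90357971191406, 148.6536102294922), 53.387298583984375)
scene 2311 ((588.859375, -195.9576873779297), (153.68968200683594, 143.22311401367188), 53.736595153808594)
218 []
220 [(357, -21, 35, 171), (359, -17, 36, 171), (363, -11, 15, 184)]
222 [(357, -21, 26, 171), (359, -17, 28, 170), (363, -12, 5, 185)]
224 [(355, -24, 32, 162), (357, -22, 18, 171), (359, -18, 19, 171), (361, -15, 13, 175), (363, -13, -4, 187)]
226 [(355, -24, 31, 158), (357, -23, 9, 172), (359, -18, 14, 169), (361, -15, 6, 175), (363, -13, -11, 186)]
228 [(355, -24, 25, 157), (357, -23, 4, 171), (359, -19, 5, 170), (361, -15, 3, 172), (363, -13, -15, 184)]
230 [(355, -25, 19, 156), (357, -23, -3, 171), (359, -19, -5, 172), (361, -15, -5, 172), (363, -13, -14, 178)]
232 [(355, -24, 17, 152), (357, -23, -9, 170), (359, -20, -12, 172), (361, -15, -4, 167), (363, -12, -15, 174)]
234 [(351, -32, 22, 143), (355, -24, 14, 149), (357, -24, -17, 170), (359, -20, -18, 171), (361, -15, -7, 164), (363, -12, -13, 169)]
236 [(351, -32, 13, 144), (353, -27, 19, 140), (355, 
[... 2605 characters left out ...]
63)]
278 [(353, -19, 11, 34), (355, -15, 8, 37), (357, -13, -12, 55), (359, -9, -11, 54), (361, -5, -13, 56), (363, -1, -14, 57)]
280 [(353, -18, 11, 29), (355, -15, 1, 38), (357, -13, -13, 50), (359, -9, -15, 52), (361, -5, -14, 51), (363, 0, -13, 51)]
282 [(353, -18, 6, 27), (355, -16, -10, 41), (357, -12, -12, 43), (359, -8, -13, 44), (361, -4, -13, 45), (363, 0, -14, 46)]
284 [(353, -19, 1, 26), (355, -16, -11, 37), (357, -12, -13, 38), (359, -8, -13, 39), (361, -3, -14, 40), (363, 1, -12, 39)]
286 [(355, -15, -8, 29), (357, -11, -12, 32), (359, -7, -13, 33), (361, -3, -12, 32), (363, 1, -15, 36)]
288 [(357, -11, -13, 27), (359, -7, -13, 28), (361, -3, -16, 31), (363, 2, -15, 30)]
290 []
```

View pics/col.png

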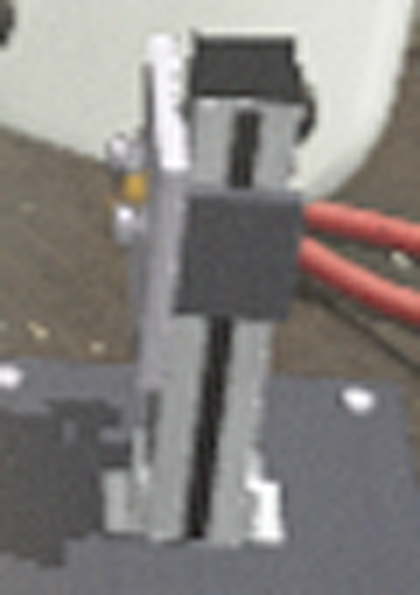

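Column crop: stud heads at about (120,150) and (125,225), the amber pin at (135,187). The depth puts the studs at z ≈ 0.140, with the column at (0.5888, -0.191) and yaw about -36.5°. The indicator is at (0.4613, 0.2924), yaw 19.5°.

```bash
python3 -m crank '[[[0.82,-1,0,0,0,0.56,1],[0.82,-1,0,0,0,0.56,1],[0.82,-1,0,0,0,0.56,1],[0.82,-1,0,0,0,0.56,1],[0.82,-1,0,0,0,0.56,1],[0.82,-1,0,0,0,0.56,1],[0.82,-1,0,0,0,0.56,1],[0.82,-1,0,0,0,0.56,1],[0.82,-1,0,0,0,0.56,1],[0.82,-1,0,0,0,0.56,1],[0.82,-1,0,0,0,0.56,1],[0.82,-1,0,0,0,0.56,1]]]' 30; python3 -m crank '[[[0,0,-0.5,0,0,0,1],[0,0,0,0,0,0,1]]]'
```

```text
time_s: 2.3
eef_pos: [0.4628, 0.2931, 0.2228]
tool_rot: [3.141, 0.001, -2.803]
contact_force: [1.1, 0.0, 0.5]
grip_width: 0.0871
finger_force: 0.0
time_s: 2.55
eef_pos: [0.4608, 0.2941, 0.2063]
tool_rot: [-3.142, -0.003, -2.805]
contact_force: [0.3, -0.4, -0.3]
grip_width: 0.087
finger_force: 0.0
```

```bash
python3 -m crank '[[[0.02,-0.06,-0.8,0,0,0.03,1],[0,0,-1,0,0,0,1],[0,0,-1,0,0,0,1],[0,0,-1,0,0,0,1],[0,0,-0.8,0,0,0,1],[0,0,-0.5,0,0,0,1],[0,0,0,0,0,0,1]]]'; python3 -m crank '[[[0,0,0,0,0,0,0.6],[0,0,0,0,0,0,0.6],[0,0,0,0,0,0,0.5],[0,0,0,0,0,0,0.5],[0,0,0,0,0,0,0.5],[0,0,0,0,0,0,0.5]]]' 45
```

```text
time_s: 3.42
eef_pos: [0.4617, 0.2928, 0.0539]
tool_rot: [-3.142, -0.002, -2.801]
contact_force: [0.2, 0.1, -0.2]
grip_width: 0.087
finger_force: 0.0
time_s: 4.18
eef_pos: [0.4629, 0.2926, 0.0551]
tool_rot: [3.141, 0.001, -2.802]
contact_force: [-0.8, 1.0, 5.5]
grip_width: 0.0594
finger_force: 45.0
```

```bash
python3 -m crank '[[[0,0,0.3,0,0,0,0.5],[0,0,0.9,0,0,0,0.5],[0,0,0.9,0,0,0,0.5],[0,0,0.9,0,0,0,0.5],[0,0,0.9,0,0,0,0.5],[0,0,0.6,0,0,0,0.5],[0,0,0,0,0,0,0.5]]]'; python3 -m crank '[[[0.12,-0.9,0,0,0,-0.7,0.5],[0.12,-0.9,0,0,0,-0.7,0.5],[0.12,-0.9,0,0,0,-0.7,0.5],[0.12,-0.9,0,0,0,-0.7,0.5],[0.12,-0.9,0,0,0,-0.7,0.5],[0.12,-0.9,0,0,0,-0.7,0.5],[0.12,-0.9,0,0,0,-0.7,0.5],[0.12,-0.9,0,0,0,-0.7,0.5]]]'; python3 -m crank '[[[0.12,-0.9,0,0,0,-0.7,0.5],[0.12,-0.9,0,0,0,-0.7,0.5],[0.12,-0.9,0,0,0,-0.7,0.5],[0.12,-0.9,0,0,0,-0.7,0.5],[0.12,-0.9,0,0,0,-0.7,0.5],[0.12,-0.9,0,0,0,-0.7,0.5],[0.12,-0.9,0,0,0,-0.7,0.5],[0.12,-0.9,0,0,0,-0.7,0.5],[0,0,0,0,0,0,0.5],[0,0,0,0,0,0,0.5]]]'
python3 - <<'E'
from h import *
np.set_printoptions(precision=4,suppress=True)
s=sense();print(s['eef_pos'],s['tool_rot'],s['contact_force'],s['torque'])
a,d=camera('scene');np.savez('scene1.npz',im=a,d=d)
Q=cloud('scene',d);c=s['eef_pos'][:2]
th=np.radians(-36.5);R=np.array([[np.cos(th),-np.sin(th)],[np.sin(th),np.cos(th)]])
b,e=camera('top');np.savez('top1.npz',im=b,d=e)
A=cv2.resize(a[190:330,280:420],None,fx=4,fy=4,interpolation=cv2.INTER_CUBIC)
cv2.imwrite('pics/hold.png',A[:,:,::-1])
E
```

```text
time_s: 5.05
eef_pos: [0.463, 0.2923, 0.1905]
tool_rot: [3.141, 0.002, -2.803]
contact_force: [0.2, 0.5, -3.4]
grip_width: 0.0596
finger_force: 45.0
time_s: 6.05
eef_pos: [0.4917, 0.0745, 0.1896]
tool_rot: [3.141, 0.0, 2.988]
contact_force: [0.3, 0.1, -2.5]
grip_width: 0.0594
finger_force: 45.0
time_s: 7.3
eef_pos: [0.5202, -0.1394, 0.1893]
tool_rot: [3.141, -0.001, 2.503]
contact_force: [-0.7, 0.7, -3.3]
grip_width: 0.0596
finger_force: 45.0
[ 0.5202 -0.1394  0.1893] [ 3.1413 -0.001   2.5033] [-0.6727  0.6794 -3.3443] [-0.0091 -0.0074  0.0007]
```

View pics/hold.png

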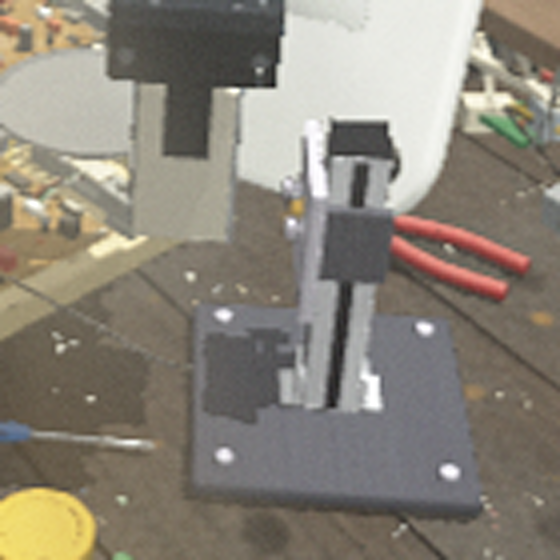

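Scene: the indicator hangs upright in the gripper at (185,160), beside the column's studs at (293,200). Next I measure it against the column in this same view.

Run:
```python
from h import *
np.set_printoptions(precision=2,suppress=True)
c=np.array([.5888,-.191]);th=np.radians(-36.5);R=np.array([[np.cos(th),-np.sin(th)],[np.sin(th),np.cos(th)]])
print('tcp local',(sense()['eef_pos'][:2]-c)@R*1000)
Q=cloud('scene',np.load('scene1.npz')['d']);L=(Q[...,:2]-c)@R*1000;z=Q[...,2]*1000
def fit(n,m):  # y = a + b x : side plane
    x,y=L[m].T; k=abs(y-np.median(y))<4; b,a=np.polyfit(x[k],y[k],1); print(n,k.sum(),'y',a+b*np.mean(x[k]),'at x',x[k].mean(),'slope deg',np.degrees(np.arctan(b)),'z',np.percentile(z[m],[1,99]),'x',np.percentile(x,[1,99]))
fit('ind side',(L[...,0]>-115)&(L[...,0]<-58)&(L[...,1]>-42)&(L[...,1]<-20)&(z>130)&(z<186))
fit('ind side lower',(L[...,0]>-115)&(L[...,0]<-55)&(L[...,1]>-42)&(L[...,1]<-20)&(z>125)&(z<165))
fit('plate side/bracket',(L[...,0]>-23.5)&(L[...,0]<-16)&(L[...,1]>-42)&(L[...,1]<-27)&(z>95)&(z<165))
fit('profile side',(L[...,0]>-12)&(L[...,0]<12)&(L[...,1]>-20)&(L[...,1]<-8)&(z>40)&(z<90))
P=cloud('top',np.load('top1.npz')['d']);M=(P[...,:2]-c)@R*1000;w=P[...,2]*1000
m=(abs(M[...,0]+3)<25)&(abs(M[...,1])<40)&(w>182)&(w<187.5)
p=M[m];print('col top',m.sum(),p.min(0),p.max(0))
m=(M[...,0]>-24)&(M[...,0]<-17)&(abs(M[...,1])<45)&(w>167)&(w<176); print('plate top y',m.sum(),np.percentile(M[m][:,1],[2,98]))
```

```text
tcp local [-86.19   1.26]
ind side 527 y -29.28818230235419 at x -86.59294767898817 slope deg -0.5317119114410542 z [137.06 185.23] x [-112.4   -61.67]
ind side lower 299 y -29.194978902180793 at x -86.81032263573717 slope deg -0.6847361079736846 z [136.22 164.45] x [-112.26  -62.03]
plate side/bracket 96 y -34.45865758642659 at x -20.125583156983854 slope deg 12.029405690316006 z [ 95.94 162.85] x [-23.38 -16.72]
profile side 213 y -14.660491343639281 at x -0.2083803344842811 slope deg -0.589426588687785 z [41.13 89.72] x [-11.97  11.6 ]Traceback (most recent call last):
  File "<stdin>", line 14, in <module>
    return umr_minimum(a, axis, None, out, keepdims, initial, where)
ValueError: zero-size array to reduction operation minimum which has no identity
```

```bash
python3 -m crank '[[[0,0,-0.6,0,0,0,0.5],[0,0,-0.54,0,0,0,0.5],[0.32,-0.235,0,0,0,0,0.5],[0.32,-0.235,0,0,0,0,0.5],[0,0,0,0,0,0,0.5],[0,0,0,0,0,0,0.5]]]'; python3 -m crank '[[[0.04,-0.03,0,0,0,0,0.5],[0.04,-0.03,0,0,0,0,0.5],[0,0,0,0,0,0,0.5]]]';python3 -m crank '[[[0.04,-0.03,0,0,0,0,0.5],[0,0,0,0,0,0,0.5]]]';python3 -m crank '[[[0.04,-0.03,0,0,0,0,0.5],[0,0,0,0,0,0,0.5]]]'
```

```text
time_s: 8.15
eef_pos: [0.5396, -0.154, 0.1557]
tool_rot: [3.141, 0.0, 2.503]
contact_force: [-0.3, -0.6, -3.1]
grip_width: 0.0596
finger_force: 45.0
time_s: 8.52
eef_pos: [0.5419, -0.1556, 0.1555]
tool_rot: [3.141, 0.0, 2.504]
contact_force: [0.2, -0.4, -2.5]
grip_width: 0.0595
finger_force: 45.0
time_s: 8.78
eef_pos: [0.543, -0.1565, 0.1553]
tool_rot: [3.142, -0.0, 2.503]
contact_force: [-0.7, 0.3, -4.3]
grip_width: 0.0597
finger_force: 45.0
time_s: 9.02
eef_pos: [0.5442, -0.1574, 0.1553]
tool_rot: [-3.142, -0.0, 2.503]
contact_force: [-0.2, -0.2, -3.3]
grip_width: 0.0598
finger_force: 45.0
```

```bash
for i in 1 ; do python3 -m crank '[[[0.04,-0.03,0,0,0,0,0.5],[0,0,0,0,0,0,0.5]]]'; python3 -m crank '[[[0.04,-0.03,0,0,0,0,0.5],[0,0,0,0,0,0,0.5]]]'; done
```

```text
time_s: 9.28
eef_pos: [0.545, -0.158, 0.1552]
tool_rot: [-3.141, -0.001, 2.504]
contact_force: [-1.6, 0.8, -3.1]
grip_width: 0.06
finger_force: 45.0
time_s: 9.52
eef_pos: [0.5461, -0.1589, 0.1552]
tool_rot: [-3.141, -0.001, 2.504]
contact_force: [-3.4, 2.4, -2.1]
grip_width: 0.0599
finger_force: 45.0
```

Past the head plane, and the force follows the pin's spring, so the heads are in the keyholes. I keep pressing.

```bash
python3 -m crank '[[[0.04,-0.03,0,0,0,0,0.5],[0,0,0,0,0,0,0.5]]]'; python3 -m crank '[[[0.03,-0.022,0,0,0,0,0.5],[0,0,0,0,0,0,0.5]]]'
```

```text
time_s: 9.78
eef_pos: [0.5474, -0.1598, 0.1552]
tool_rot: [-3.141, -0.001, 2.504]
contact_force: [-3.7, 3.2, -0.5]
grip_width: 0.0594
finger_force: 45.0
time_s: 10.02
eef_pos: [0.5482, -0.1604, 0.1552]
tool_rot: [-3.142, -0.002, 2.504]
contact_force: [-4.7, 2.8, -0.5]
grip_width: 0.0599
finger_force: 45.0
```

```bash
python3 -m crank '[[[0.03,-0.022,0,0,0,0,0.5],[0,0,0,0,0,0,0.5]]]'; python3 -m crank '[[[0.02,-0.015,0,0,0,0,0.5],[0,0,0,0,0,0,0.5]]]'
```

```text
time_s: 10.28
eef_pos: [0.5488, -0.1608, 0.1552]
tool_rot: [-3.141, -0.002, 2.504]
contact_force: [-4.6, 2.7, 0.5]
grip_width: 0.0593
finger_force: 45.0
time_s: 10.52
eef_pos: [0.5493, -0.1611, 0.1552]
tool_rot: [-3.141, -0.003, 2.504]
contact_force: [-5.5, 4.0, 0.6]
grip_width: 0.0599
finger_force: 45.0
```

```bash
python3 -m crank '[[[0.02,-0.015,0,0,0,0,0.5],[0,0,0,0,0,0,0.5]]]'; python3 -m crank '[[[0,0,-0.05,0,0,0,0.5],[0,0,-0.05,0,0,0,0.5],[0,0,0,0,0,0,0.5]]]'
```

```text
time_s: 10.78
eef_pos: [0.5495, -0.1613, 0.1552]
tool_rot: [-3.141, -0.004, 2.504]
contact_force: [-6.6, 4.4, 0.5]
grip_width: 0.0595
finger_force: 45.0
time_s: 11.15
eef_pos: [0.5496, -0.1612, 0.152]
tool_rot: [-3.141, -0.004, 2.504]
contact_force: [-5.9, 4.9, 0.6]
grip_width: 0.0596
finger_force: 45.0
```

```bash
python3 -m crank '[[[0,0,-0.05,0,0,0,0.5],[0,0,-0.05,0,0,0,0.5],[0,0,0,0,0,0,0.5]]]'; python3 -m crank '[[[0,0,-0.05,0,0,0,0.5],[0,0,0,0,0,0,0.5]]]'
```

```text
time_s: 11.52
eef_pos: [0.5496, -0.1611, 0.149]
tool_rot: [-3.141, -0.004, 2.504]
contact_force: [-6.2, 4.4, -0.3]
grip_width: 0.0596
finger_force: 45.0
time_s: 11.78
eef_pos: [0.5496, -0.1612, 0.1475]
tool_rot: [-3.142, -0.004, 2.504]
contact_force: [-5.5, 4.8, -0.7]
grip_width: 0.0598
finger_force: 45.0
```

```bash
python3 -m crank '[[[0,0,-0.05,0,0,0,0.5],[0,0,-0.05,0,0,0,0.5],[0,0,0,0,0,0,0.5]]]'; python3 -m crank '[[[0,0,-0.04,0,0,0,0.5],[0,0,0,0,0,0,0.5]]]'; python3 -m crank '[[[0,0,-0.04,0,0,0,0.5],[0,0,0,0,0,0,0.5]]]'
```

```text
time_s: 12.15
eef_pos: [0.5496, -0.1611, 0.1444]
tool_rot: [-3.141, -0.004, 2.504]
contact_force: [-5.7, 5.3, -0.8]
grip_width: 0.0595
finger_force: 45.0
time_s: 12.4
eef_pos: [0.5496, -0.1611, 0.1433]
tool_rot: [-3.141, -0.004, 2.504]
contact_force: [-5.8, 4.8, 0.1]
grip_width: 0.0598
finger_force: 45.0
time_s: 12.65
eef_pos: [0.5496, -0.1612, 0.1417]
tool_rot: [-3.141, -0.004, 2.504]
contact_force: [-4.2, 2.8, -6.5]
grip_width: 0.0598
finger_force: 45.0
```

```bash
python3 -m crank '[[[0,0,0,0,0,0,0.5],[0,0,0,0,0,0,0.5]]]'; python3 -m crank '[[[0,0,-0.03,0,0,0,0.5],[0,0,0,0,0,0,0.5]]]'
```

```text
time_s: 12.9
eef_pos: [0.5495, -0.1613, 0.1413]
tool_rot: [-3.141, -0.003, 2.504]
contact_force: [-5.2, 2.9, -4.4]
grip_width: 0.0598
finger_force: 45.0
time_s: 13.15
eef_pos: [0.5496, -0.1612, 0.1409]
tool_rot: [-3.141, -0.004, 2.504]
contact_force: [-4.3, 4.1, -1.5]
grip_width: 0.0597
finger_force: 45.0
```

```bash
python3 -m crank '[[[0,0,-0.03,0,0,0,0.5],[0,0,0,0,0,0,0.5]]]'; python3 -m crank '[[[0,0,-0.03,0,0,0,0.5],[0,0,0,0,0,0,0.5]]]'
```

```text
time_s: 13.4
eef_pos: [0.5496, -0.1612, 0.1403]
tool_rot: [-3.141, -0.003, 2.504]
contact_force: [-6.9, 4.7, -0.1]
grip_width: 0.0599
finger_force: 45.0
time_s: 13.65
eef_pos: [0.5496, -0.1612, 0.1395]
tool_rot: [-3.141, -0.004, 2.504]
contact_force: [-6.1, 5.1, 0.3]
grip_width: 0.0597
finger_force: 45.0
```

```bash
python3 -m crank '[[[0,0,-0.03,0,0,0,0.5],[0,0,0,0,0,0,0.5]]]'; python3 -m crank '[[[0,0,-0.03,0,0,0,0.5],[0,0,0,0,0,0,0.5]]]'
```

```text
time_s: 13.9
eef_pos: [0.5497, -0.1612, 0.1387]
tool_rot: [-3.142, -0.003, 2.504]
contact_force: [-6.6, 4.0, 1.0]
grip_width: 0.0599
finger_force: 45.0
time_s: 14.15
eef_pos: [0.5497, -0.1612, 0.1385]
tool_rot: [3.141, -0.004, 2.504]
contact_force: [-7.4, 5.4, 5.1]
grip_width: 0.0597
finger_force: 45.0
```

```bash
python3 -m crank '[[[0,0,-0.02,0,0,0,0.5],[0,0,0,0,0,0,0.5]]]'
python3 - <<'E'
from h import *
np.set_printoptions(precision=2,suppress=True)
a,d=camera('scene')
c=np.array([.5888,-.191]);th=np.radians(-36.5);R=np.array([[np.cos(th),-np.sin(th)],[np.sin(th),np.cos(th)]])
Q=cloud('scene',d);L=(Q[...,:2]-c)@R*1000;z=Q[...,2]*1000
def fit(n,m):
    x,y=L[m].T;k=abs(y-np.median(y))<4;b,e=np.polyfit(x[k],y[k],1);print(n,k.sum(),'y',e+b*x[k].mean(),np.degrees(np.arctan(b)),'z',np.percentile(z[m],[0,1,99]),'x',np.percentile(x,[1,99]))
fit('ind',(L[...,0]>-85)&(L[...,0]<-29)&(abs(L[...,1]+30)<8)&(z>60)&(z<140))
fit('plate',(L[...,0]>-22.5)&(L[...,0]<-16)&(abs(L[...,1]+35)<8)&(z>95)&(z<165))
A=cv2.resize(a[200:300,310:410],None,fx=6,fy=6,interpolation=cv2.INTER_CUBIC);cv2.imwrite('pics/home.png',A[:,:,::-1])
E
```

```text
time_s: 14.4
eef_pos: [0.5497, -0.1612, 0.1384]
tool_rot: [3.141, -0.004, 2.504]
contact_force: [-9.6, 5.6, 8.4]
grip_width: 0.0595
finger_force: 45.0
ind 462 y -29.267834277150858 -0.43617239338748565 z [ 84.11  86.01 138.22] x [-75.51 -29.4 ]
plate 80 y -34.686150295766865 -0.05857271076603109 z [ 95.33  96.08 162.16] x [-22.43 -16.86]
```

View pics/home.png

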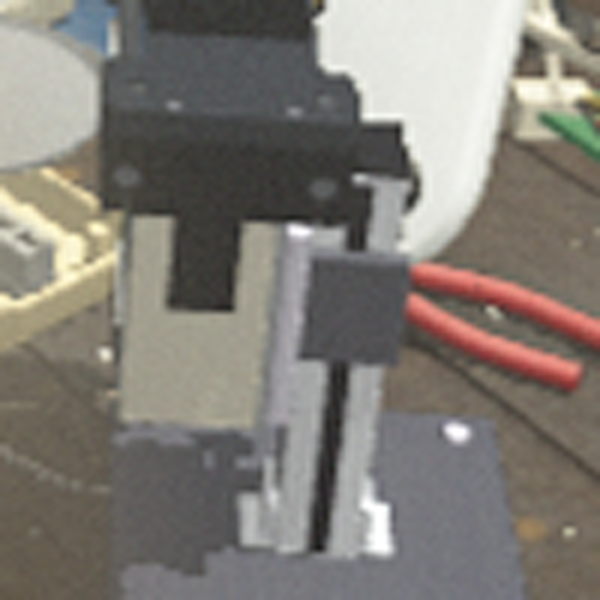

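The picture shows the indicator hanging upright, flat against the carriage, with a hard stop underfoot. I take off the preload and lift slightly to test the lock.

```bash
python3 -m crank '[[[-0.03,0.022,0.02,0,0,0,0.5],[0,0,0,0,0,0,0.5]]]'; python3 -m crank '[[[0,0,0.05,0,0,0,0.5],[0,0,0,0,0,0,0.5]]]'; python3 -m crank '[[[0,0,0.03,0,0,0,0.5],[0,0,0,0,0,0,0.5]]]'
```

```text
time_s: 14.7
eef_pos: [0.5497, -0.1612, 0.1385]
tool_rot: [3.141, -0.001, 2.504]
contact_force: [-4.5, 3.3, 2.4]
grip_width: 0.06
finger_force: 45.0
time_s: 14.95
eef_pos: [0.5496, -0.1613, 0.1392]
tool_rot: [-3.142, -0.001, 2.504]
contact_force: [-3.4, 3.8, -1.9]
grip_width: 0.0597
finger_force: 45.0
time_s: 15.2
eef_pos: [0.5495, -0.1614, 0.1399]
tool_rot: [-3.141, -0.001, 2.504]
contact_force: [-3.7, 3.7, -5.9]
grip_width: 0.0599
finger_force: 45.0
```

```bash
python3 -m crank '[[[-0.03,0.022,0,0,0,0,0.5],[0,0,0,0,0,0,0.5]]]'; python3 -m crank '[[[0,0,0.03,0,0,0,0.5],[0,0,0,0,0,0,0.5]]]'
```

```text
time_s: 15.45
eef_pos: [0.5494, -0.1615, 0.1406]
tool_rot: [3.141, 0.001, 2.503]
contact_force: [-1.4, 1.2, -4.5]
grip_width: 0.0598
finger_force: 45.0
time_s: 15.7
eef_pos: [0.5494, -0.1615, 0.1412]
tool_rot: [3.142, 0.001, 2.503]
contact_force: [-0.5, 0.9, -8.2]
grip_width: 0.0599
finger_force: 45.0
```

```bash
python3 -m crank '[[[0,0,0.03,0,0,0,0.5],[0,0,0,0,0,0,0.5]]]'; python3 -m crank '[[[0,0,0.02,0,0,0,0.5],[0,0,0,0,0,0,0.5]]]'
```

```text
time_s: 15.95
eef_pos: [0.5493, -0.1614, 0.1416]
tool_rot: [-3.141, 0.001, 2.503]
contact_force: [3.3, -1.2, -14.9]
grip_width: 0.0595
finger_force: 45.0
time_s: 16.2
eef_pos: [0.5492, -0.1614, 0.1418]
tool_rot: [-3.141, 0.001, 2.503]
contact_force: [5.4, -1.8, -19.1]
grip_width: 0.0597
finger_force: 45.0
```

Lifting is blocked after the pin's free play, so it is locked. I lower it home again, then let go.

```bash
python3 -m crank '[[[0,0,-0.06,0,0,0,0.5],[0,0,-0.05,0,0,0,0.5],[0,0,-0.04,0,0,0,0.5],[0,0,0,0,0,0,0.5]]]'; python3 -m crank '[[[0.015,-0.011,-0.03,0,0,0,0.5],[0,0,0,0,0,0,0.5]]]'
```

```text
time_s: 16.7
eef_pos: [0.5496, -0.1611, 0.1391]
tool_rot: [3.141, 0.001, 2.504]
contact_force: [-0.2, 0.2, -2.8]
grip_width: 0.06
finger_force: 45.0
time_s: 16.95
eef_pos: [0.5497, -0.1611, 0.1384]
tool_rot: [3.141, -0.0, 2.504]
contact_force: [-2.9, 1.8, 6.0]
grip_width: 0.0599
finger_force: 45.0
```

```bash
python3 -m crank '[[[0,0,0.02,0,0,0,0.7],[0,0,0,0,0,0,0.8],[0,0,0,0,0,0,0.95],[0,0,0,0,0,0,0.95],[0,0,0,0,0,0,0.95]]]' ; python3 -m crank '[[[0,0,0.4,0,0,0,0.95],[0,0,0.8,0,0,0,0.95],[0,0,0.9,0,0,0,0.95],[0,0,0.9,0,0,0,0.95],[-0.5,0.37,0.5,0,0,0,0.95],[-1,0.74,0,0,0,0,0.95],[-1,0.74,0,0,0,0,0.95],[-0.8,0.8,0,0,0,0,0.95],[0,0,0,0,0,0,0.95]]]'
python3 - <<'E'
from h import *
np.set_printoptions(precision=2,suppress=True)
a,d=camera('scene')
c=np.array([.5888,-.191]);th=np.radians(-36.5);R=np.array([[np.cos(th),-np.sin(th)],[np.sin(th),np.cos(th)]])
Q=cloud('scene',d);L=(Q[...,:2]-c)@R*1000;z=Q[...,2]*1000
m=(L[...,0]>-85)&(L[...,0]<-29)&(abs(L[...,1]+30)<8)&(z>60)&(z<200)
print(m.sum(),np.percentile(z[m],[0,1,99,100]),np.percentile(L[m][:,0],[1,99]),np.median(L[m][:,1]))
A=cv2.resize(a[200:300,300:410],None,fx=6,fy=6,interpolation=cv2.INTER_CUBIC);cv2.imwrite('pics/done.png',A[:,:,::-1])
E
```

```text
time_s: 17.58
eef_pos: [0.5495, -0.1614, 0.1379]
tool_rot: [3.142, -0.0, 2.503]
contact_force: [-0.6, 0.2, -0.7]
grip_width: 0.0815
finger_force: 0.0
time_s: 18.7
eef_pos: [0.4494, -0.0804, 0.2438]
tool_rot: [3.14, -0.0, 2.506]
contact_force: [-0.5, 0.0, -0.4]
grip_width: 0.0825
finger_force: 0.0
900 [ 84.76  86.44 175.63 176.66] [-75.9  -29.38] -29.268849872626603
```

View pics/done.png

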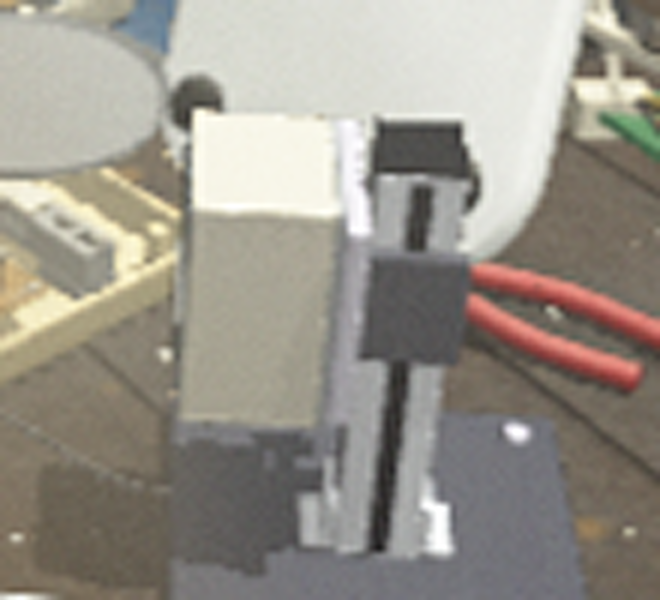

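The indicator hangs upright on the carriage (260,270), flat against the plate, with the gripper well clear.

```bash
python3 -c "
from rig import *
print(close_job())"
```

```text
the job is handed in; nothing more can be done
None
```

The job is handed in: the indicator hangs upright, fully home and locked (a gentle lift was blocked by the pin), the gripper is clear, and the highest force I read was about 20 N against the 30 N limit.

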